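Turn the spade blank over on the setting-up block

ROBOT

A 6-joint arm with a two-finger parallel gripper is mounted at the origin on a cart in front of the work surface, level with it; the furniture and walls round the work are solid. World frame = base frame: x ahead of the robot, y to its left, z up, the work surface at z = 0. Lengths are in m, angles in rad, forces in N, time in s.
With the tool pointing down it reaches from about 0.275 to 0.85 m from the base axis. Payload 19 kg.
Tool frame: the origin (TCP) lies between the finger pads; the fingertips stand 8 mm ahead of it and the grasp point (between the pads) lies 11 mm behind it; z points along the fingers, y is the line along which they close (so a half turn about z gives the same grasp; the last joint's range is limited). The gripper opens to 85 mm and grips with 20 to 120 N. Pads are 22 mm wide; open, the fingers measure 114 mm over their backs; the gripper's body (76 mm by 85 mm) begins 54 mm behind the grasp point. The pads swing forward as they close: fully open they stand 13 mm farther back than shut.
Start: joints at [-1.29, 0.15, 1.437, -0, 1.554, -0.134], TCP at [0.232, -0.526, 0.239] pointing down, gripper open.
Joint ranges: [-2.8, 2.8], [-0.68, 2.1], [0.12, 2.68], [-1.39, 4.53], [0.16, 2.79], [-2.81, 2.81]. Speed limits (rad/s): [1.89, 1.89, 2.22, 3.01, 3.01, 3.01].

INTERFACE

Orientations are given as a unit quaternion [w, x, y, z].
In Python, from station import env, viewer, sign_off gives the robot as it stands.
- The arm moves only by the tool drive_tool, never from a script. Its argument "commands" is a list that holds one entry, the list of rows, each a list of 7 numbers: the shift along the tool's x, y, z as a fraction of full scale, then the turn, a rotation vector about the tool's x, y, z as a fraction of full scale, then the opening, from -1 (shut) to 1 (fully open). In form: [[[x, y, z, ax, ay, az, hand], ...]]. A call has 1 to 20 rows; each row is the pose to reach, as a shift and turn from the pose commanded when the call began, along the tool's axes at that moment, turning the shorter way round; what a row does not reach only later rows make up. Full scale, the value 1, is 0.5 m for a shift and 360 degrees for a turn. A row lasts 1/12 s, in which the tool goes at most 41.7 mm and 7.16 degrees, less where a joint would pass 70% of its speed; a pose out of reach is approached as far as the arm can. A call with a number of a shift or a turn outside -1 to 1 is refused whole. A call with a gripper value outside its range is refused whole. The fingers move at their own pace and stop on an object; "newtons" is the grip in N (left out, the last holds). Time passes only in rows, so rows that repeat a pose let the fingers close. It gives the time, the measured TCP pose, the force, the opening and the grip force at its end, in the units of the state.
- env.get_state(): the state, without advancing time (a new reading comes with each control period).
- viewer.read_camera(name): name is "side" or "top"; returns a dict with "frame" (480x640x3 uint8, blue, green, red), "K" (3x3 intrinsics, pixels), "rvec" (rotation vector, rad) and "tvec" (3), from world to camera coordinates, as OpenCV has them. Camera axes: x right, y down, z forward; pixel columns grow to the right and rows downward; lengths in m; the calibration is good to about 2 mm. A picture is of the moment at which its call begins. There is no depth.
- sign_off(): hands the job in; it is judged then, once.
The state is a dict: "time": time; "joint_positions": joint angles; "qd": joint speeds; "joint_torque": joint torques, N m; "position": TCP position; "ee_rot": TCP orientation; "wrist_force": force on the tool from outside, world axes, zero at the start; "ft_torque": the same for the moment, N m; "width": finger opening in m; "grasp_force": force on a finger pad.
Only numpy, scipy, OpenCV 4.12 (cv2) and the standard library are available. Lean on these libraries where they do the work, as an engineer would, in place of code of your own. Each camera call takes 0.05 s, during which the arm holds its last target. There are 200 camera calls.

TASK

On the setting-up block lie two flat steel paddles; the one with the solid disc is a spade blank whose grooved sealing face is underneath. Slide it flat along the block until its handle sticks out past the block's right-hand edge (the edge its handle points to), then take it by the handle, turn it over and leave it lying flat with the grooved face up and its disc wholly on the block. Leave the open ring spacer and the parallel bar on the block as they are.

Things in the scene. Friction and masses are not known exactly. Their poses are not given: they have to be found in the camera images.
- block: setting-up block standing fixed in the left-hand open drawer: ribbed grey casting with a flat dark steel top, 220 (x) by 280 (y) mm, 120 mm high. Origin: centre of its underside; x and y lie along its sides, z up; the top is at z = 120 mm and the right-hand edge at y = -140 mm in its frame. The drawer walls beside it are 89 mm high.
- block_edge (a point): middle of the block's right-hand top edge, at (0, -140, 120) mm in the block's frame.
- spade: spade blank: solid steel disc 90 mm across with a flat handle (neck 18 wide, round eye 32 across at its end, reaching 96 from the disc's centre); all 8 thick, 0.36-0.54 kg. One face plain, one with four concentric grooves. Origin: centre of the grooved face; y points away from the handle, z from grooved to plain face (up at the start). Starts on the block, eye near the right-hand edge
- spade_mid (a point): middle of the spade blank's disc, half-way through its thickness: 4 mm from either face.
- spade_grip (a point): centre of the eye at the handle's end, 80 mm from the disc's centre, half-way through the thickness: grip it here from above across its 32 mm width (fingers closing square to the handle). The eye has a 12 mm hole. Held lightly here (about 20 N) the blank swings freely as about a hinge; the disc's far rim is 125 mm away.
- ring_spacer: ring spacer: a paddle of the same outline and thickness as the spade blank but with a 50 mm hole through its disc; to be left alone. Origin: centre of its underside; y points away from its handle, z up. It lies beside the spade blank, centres about 115 mm apart, on the side nearer to or farther from the robot.
- parallel_b: ground steel parallel bar, 100 x 12 mm, 24 mm high, loose on the block along its left-hand edge; to be left alone. Origin: centre of its underside; y along its length, roughly along the block's x.

How it is judged:
On the way:
1. the spade blank lies flat on the block with its handle out past the right-hand edge (centre of the eye at least 15 mm beyond it) (y of spade_grip in the frame of block_edge below -0.015 m and angle between spade's own z axis and vertical below 0.12 rad and z of spade_mid in the frame of block between 0.12 and 0.129 m), for 0.2 s.
At the end, for the whole second after the job is handed in: the spade blank lies still and flat on the block (within 8 degrees), grooved face up, its disc on the block (overhanging by at most 10 mm); ring spacer and parallel bar within 20 mm of where they were (angle between spade's own z axis and vertical above 3 rad and z of spade_mid in the frame of block between 0.12 and 0.129 m and x of spade_mid in the frame of block between -0.075 and 0.075 m and y of spade_mid in the frame of block between -0.105 and 0.105 m and linear speed of spade below 0.02 m/s and distance of each of ring_spacer, parallel_b from where it was at the start of the episode below 0.02 m); the robot touches nothing.
It fails at once if the ring spacer was shifted by more than 20 mm (distance of ring_spacer from where it was at the start of the episode above 0.02 m).
It fails at once if the parallel bar was shifted by more than 20 mm (distance of parallel_b from where it was at the start of the episode above 0.02 m).
It also fails if it takes over 51 s, if anything falls off the work surface, if the arm or the gripper's body presses on something with over 40 N, if the wrist force passes 120 N, or if a joint passes its speed limit or range.

## Working session

There is one attempt and no reset: what is moved stays moved. The work goes in short steps, Python scripts to look and compute and a tool call to move; the robot and the scene stay as the last step left them, time stands still between calls to the robot, and variables do not carry over. Pictures are saved under pics/ and viewed, at most 10 in all, crops included, and the job is handed in when it is done.

Besides the shell and the picture viewer there is one more tool, called as name(argument=value, ...) on one line, values as JSON. drive_tool: Moves the arm, as the interface text tells. Shift numbers are shares of 0.5 m and turn numbers shares of 360 degrees, none past 1 either way. Its arguments: {"type":"object","properties":{"commands":{"type":"array","items":{"type":"array","items":{"type":"array","items":{"type":"number","minimum":-1,"maximum":1}}}},"newtons":{"type":"number"}},"required":["commands"]}

```bash
mkdir -p pics
cat > h.py <<'E'
import numpy as np, cv2
from scipy.spatial.transform import Rotation as R
from station import env, viewer, sign_off
def ray(c,u,v):
    Rm=cv2.Rodrigues(np.array(c["rvec"],float))[0];t=np.array(c["tvec"],float).ravel()
    d=Rm.T@np.linalg.inv(np.array(c["K"]))@[u,v,1.];return -Rm.T@t,d
def onz(c,u,v,z):
    o,d=ray(c,u,v);return o+d*(z-o[2])/d[2]
def proj(c,p):
    return cv2.projectPoints(np.array(p,float).reshape(-1,3),np.array(c["rvec"],float),np.array(c["tvec"],float),np.array(c["K"],float),None)[0].reshape(-1,2)
def save(c,n): cv2.imwrite(f"pics/{n}.png",c["frame"])
E
python3 - <<'E'
from h import *
import pickle
for n in("top","side"):
    c=viewer.read_camera(n);save(c,n+"0");pickle.dump(c,open(n+"0.pkl","wb"))
    Rm=cv2.Rodrigues(np.array(c["rvec"],float))[0];print(n,-Rm.T@np.array(c["tvec"]).ravel(),Rm[2])
print(env.get_state())
E
```

```text
top [0.37803264 0.22377599 0.95669516] [ 0.16771464  0.01246609 -0.98575676]
side [0.07488719 0.83369809 0.55610315] [ 0.49312917 -0.69159783 -0.5277462 ]
{'time': 0.1, 'joint_positions': array([-1.28997391e+00,  1.50921999e-01,  1.43794703e+00,  2.57893533e-05,
        1.55380926e+00, -1.34033129e-01]), 'qd': array([-0.00110576,  0.00068272, -0.00181009, -0.00159846, -0.00234708,
        0.00052637]), 'joint_torque': array([ 7.62624491e-03, -7.14379406e+01, -5.71795177e+01,  1.57270629e-04,
        7.08709122e-03, -1.55525947e-05]), 'position': array([ 0.23167079, -0.526032  ,  0.23875373]), 'ee_rot': array([-5.42301183e-04,  9.78563787e-01,  2.05943245e-01, -2.69461263e-05]), 'wrist_force': array([-0.35799433,  0.26376835, -0.00681046]), 'ft_torque': array([ 0.00369582, -0.06955682,  0.02272414]), 'grasp_force': 0.0, 'width': 0.08516915810041638}
```

View pics/top0.png

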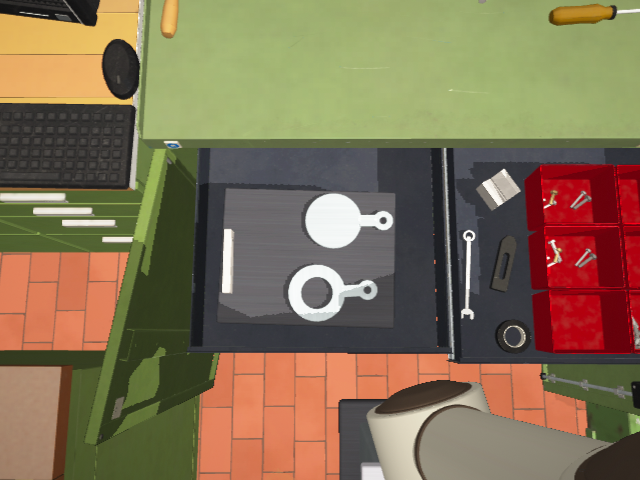

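View pics/side0.png

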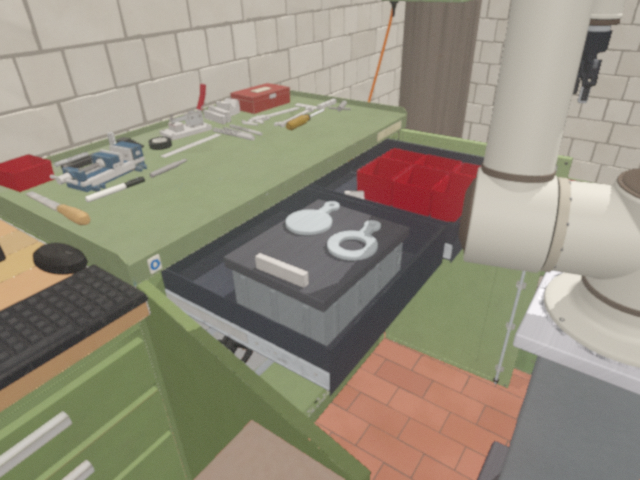

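Run:
```python
from h import *
import pickle
from scipy.optimize import least_squares as LS
t=pickle.load(open("top0.pkl","rb"));s=pickle.load(open("side0.pkl","rb"))
P=np.array([[.11,.14],[.11,-.14],[-.11,-.14],[-.11,.14]])
uv=np.array([[225,188],[396,193],[394,327],[218,322]])
def f(p,c=t):
    a=p[3];M=np.array([[np.cos(a),-np.sin(a)],[np.sin(a),np.cos(a)]])
    return proj(c,np.c_[P@M.T+p[:2],np.full(4,p[2])])
r=LS(lambda p:(f(p)-uv).ravel(),[.5,.25,-.05,0]);p=r.x;print(p,r.fun.round(1));print(f(p,s))
z=p[2]
for nm,u,v in(("disc",332.5,221),("eye",383,220.5),("ringc",316,292),("ringeye",368,290),("bar a",229,230),("bar b",227,292)):
    print(nm,onz(t,u,v,z+.008).round(4))
# segment white blobs
g=t["frame"].min(2);m=(g>170).astype(np.uint8);m[:150]=0;m[340:]=0;m[:,:200]=0;m[:,410:]=0
n,l,st,ce=cv2.connectedComponentsWithStats(m);print(st[1:],ce[1:])
cv2.imwrite("pics/crops.png",np.hstack([cv2.resize(t["frame"][180:335,210:410],(450,349)),cv2.resize(s["frame"][170:340,220:420],(350,349))]))
```

```text
[ 0.49756253  0.25015695  0.11308603 -0.02691442] [ 0.9 -0.1 -0.9 -0.6  0.3  0.5 -0.4  0.1]
[[222.36723943 259.44155718]
 [317.85162167 200.9518047 ]
 [408.99562497 229.49679581]
 [322.9533664  305.26573084]]
disc [0.5538 0.2107 0.1211]
eye [0.5547 0.1289 0.1211]
ringc [0.4389 0.2369 0.1211]
ringeye [0.4423 0.1546 0.1211]
bar a [0.5388 0.3783 0.1211]
bar b [0.4385 0.3783 0.1211]
[[ 305  194   88   54 2801]
 [ 222  229   12   64  601]
 [ 288  265   89   56 2115]] [[339.29596573 220.39664406]
 [227.26123128 261.30116473]
 [324.19054374 291.84397163]]
```

View pics/crops.png

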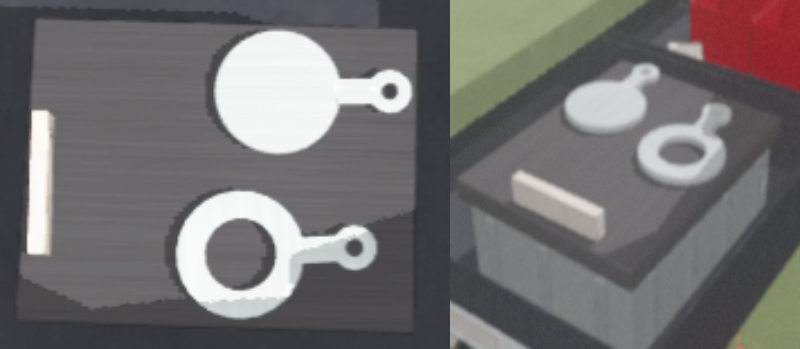

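```bash
cat >> h.py <<'E'
def rel(pos,psi=90,tilt=0,base=None):
    """world TCP target, yaw psi (tool x dir, deg), tilt about world x (deg) -> row, relative to current pose"""
    s=env.get_state() if base is None else base
    q=np.array(s["ee_rot"]);R0=R.from_quat(q[[1,2,3,0]])
    c,si=np.cos(np.radians(psi)),np.sin(np.radians(psi))
    R1=R.from_euler("x",tilt,degrees=True)*R.from_matrix(np.array([[c,si,0],[si,-c,0],[0,0,-1]]).T)
    d=R0.inv().apply(np.array(pos)-s["position"])/.5
    w=(R0.inv()*R1).as_rotvec()/(2*np.pi)
    return np.r_[d,w].round(4)
E
python3 - <<'E'
from h import *
import pickle
from scipy.optimize import least_squares as LS
t=pickle.load(open("top0.pkl","rb"));s=pickle.load(open("side0.pkl","rb"))
P=np.array([[.11,.14],[.11,-.14],[-.11,-.14],[-.11,.14]])
ut=np.array([[225.5,188.5],[396,193],[394,326.5],[218,322]]);us=np.array([[224,258],[321,199],[408.5,228],[326,305]])
def f(p,c):
    a=p[3];M=np.array([[np.cos(a),-np.sin(a)],[np.sin(a),np.cos(a)]])
    return proj(c,np.c_[P@M.T+p[:2],np.full(4,p[2])])
r=LS(lambda p:np.r_[(f(p,t)-ut).ravel(),(f(p,s)-us).ravel()],[.5,.25,.11,0]);p=r.x;print(p,r.fun.round(1))
z=p[2]+.008
for nm,u,v in(("disc",332.5,221),("eye",384,220.5),("ringc",316,292),("ringeye",368,290)):
    print(nm,onz(t,u,v,z).round(4))
for u,v,b in((210+390/2.25,180+91/2.252,t),(220+(645-450)/1.75,170+72/2.053,s)):print("eyehole",onz(b,u,v,z))
print(rel([.42,-.14,.28]),rel([.555,.129,.28]))
E
```

```text
[ 0.49626329  0.2490307   0.11535305 -0.02502765] [ 0.7 -0.  -0.1 -0.3  1.4  1.7  0.2  1.1 -0.8  0.4 -2.5  1.   1.4  0.3
 -1.7 -1. ]
disc [0.5533 0.2107 0.1234]
eye [0.5542 0.1276 0.1234]
ringc [0.4387 0.2369 0.1234]
ringeye [0.4421 0.1548 0.1234]
eyehole [0.5543963  0.12866089 0.12335305]
eyehole [0.55644001 0.12452651 0.12335305]
[ 6.559e-01 -5.548e-01 -8.180e-02 -1.000e-04 -1.000e-04 -1.840e-01] [ 1.1199e+00 -9.3840e-01 -8.1300e-02 -1.0000e-04 -1.0000e-04 -1.8400e-01]
```

drive_tool(commands=[[[0.656,-0.555,-0.08,0,0,-0.184,1],[0.656,-0.555,-0.08,0,0,-0.184,1],[0.656,-0.555,-0.08,0,0,-0.184,1],[0.656,-0.555,-0.08,0,0,-0.184,1],[0.656,-0.555,-0.08,0,0,-0.184,1],[0.656,-0.555,-0.08,0,0,-0.184,1],[0.656,-0.555,-0.08,0,0,-0.184,1],[0.656,-0.555,-0.08,0,0,-0.184,1],[0.656,-0.555,-0.08,0,0,-0.184,1],[0.656,-0.555,-0.08,0,0,-0.184,1],[0.656,-0.555,-0.08,0,0,-0.184,1]]], newtons=25)

```text
time: 1.02
position: [0.4213, -0.1361, 0.2799]
ee_rot: [0.0, 0.705, 0.709, 0.001]
wrist_force: [-0.2, -0.3, 0.2]
width: 0.0852
grasp_force: 0.0
```

```bash
python3 -c "
from h import *
s=env.get_state();print(s['time'],s['position'],s['ee_rot']);print(rel([.555,.129,.2]))"
```

```text
1.0167 [ 0.42126789 -0.1361133   0.27988949] [1.35868897e-04 7.05082631e-01 7.09124811e-01 6.83623191e-04]
[ 5.286e-01  2.703e-01  1.605e-01  2.000e-04 -1.000e-04  9.000e-04]
```

drive_tool(commands=[[[0.53,0.27,0.16,0,0,0,0.1],[0.53,0.27,0.16,0,0,0,0.1],[0.53,0.27,0.16,0,0,0,0.1],[0.53,0.27,0.16,0,0,0,0.1],[0.53,0.27,0.16,0,0,0,0.1],[0.53,0.27,0.16,0,0,0,0.1],[0.53,0.27,0.16,0,0,0,0.1],[0.53,0.27,0.16,0,0,0,0.1],[0.53,0.27,0.16,0,0,0,0.1],[0.53,0.27,0.16,0,0,0,0.1],[0.53,0.27,0.22,0,0,0,0.1],[0.53,0.27,0.26,0,0,0,0.1],[0.53,0.27,0.275,0,0,0,0.1],[0.53,0.27,0.28,0,0,0,0.1]]])

```text
time: 2.18
position: [0.5544, 0.1239, 0.1386]
ee_rot: [-0.001, 0.707, 0.707, -0.001]
wrist_force: [0.1, 0.4, 0.4]
width: 0.0467
grasp_force: 0.0
```

Run:
```python
from h import *
s=env.get_state();print(s['time'],s['position'],s['ee_rot'],s['width'])
t=viewer.read_camera("top");c=viewer.read_camera("side")
cv2.imwrite("pics/over.png",np.hstack([cv2.resize(t["frame"][160:340,220:420],(400,360)),cv2.resize(c["frame"][130:310,240:440],(400,360))]))
```

```text
2.1833 [0.55435555 0.12388941 0.13856113] [-5.43066876e-04  7.07470554e-01  7.06742290e-01 -6.75253467e-04] 0.04674842546690906
```

View pics/over.png

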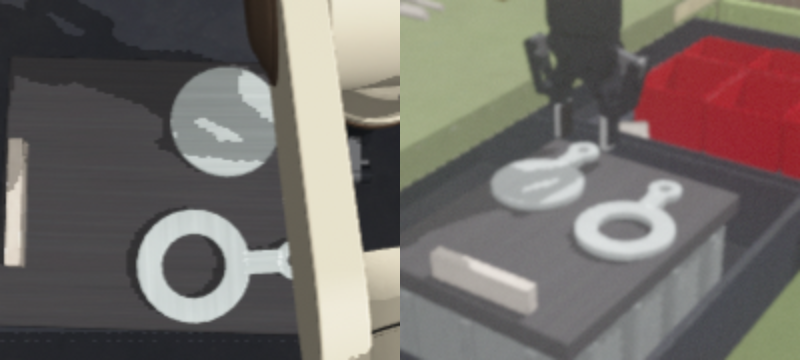

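drive_tool(commands=[[[0.007,0,0.015,0,0,0,0.1],[0.007,0,0.02,0,0,0,0.1],[0.007,0,0.025,0,0,0,0.1],[0.007,0,0.028,0,0,0,0.1]]])

```text
time: 2.62
position: [0.5551, 0.1285, 0.1254]
ee_rot: [0.0, 0.707, 0.707, 0.0]
wrist_force: [-2.8, 0.7, 27.6]
width: 0.0466
grasp_force: 14.9
```

drive_tool(commands=[[[0,0,0.004,0,0,0,0.0],[0,0,0.004,0,0,0,0.0],[0,0,0.004,0,0,0,0.0]]])

```text
time: 2.87
position: [0.5561, 0.1286, 0.126]
ee_rot: [0.001, 0.707, 0.707, 0.002]
wrist_force: [-5.0, -0.9, 26.7]
width: 0.0431
grasp_force: 13.6
```

drive_tool(commands=[[[0,0,-0.007,0,0,0,0.0],[0,0,-0.007,0,0,0,-0.5],[0,0,-0.007,0,0,0,-0.5],[0,0,-0.007,0,0,0,-0.5],[0,0,-0.007,0,0,0,-0.5],[0,0,-0.007,0,0,0,-0.5]]], newtons=30)

```text
time: 3.37
position: [0.5553, 0.1285, 0.1276]
ee_rot: [0.0, 0.707, 0.707, 0.0]
wrist_force: [-2.9, 0.6, 13.0]
width: 0.0301
grasp_force: 31.3
```

drive_tool(commands=[[[0,0,-0.002,0,0,0,-0.5],[-0.01,0,-0.002,0,0,0,-0.5],[-0.02,0,-0.002,0,0,0,-0.5],[-0.03,0,-0.002,0,0,0,-0.5],[-0.04,0,-0.002,0,0,0,-0.5],[-0.05,0,-0.002,0,0,0,-0.5],[-0.06,0,-0.002,0,0,0,-0.5],[-0.07,0,-0.002,0,0,0,-0.5],[-0.08,0,-0.002,0,0,0,-0.5],[-0.09,0,-0.002,0,0,0,-0.5],[-0.1,0,-0.002,0,0,0,-0.5],[-0.11,0,-0.002,0,0,0,-0.5],[-0.11,0,-0.002,0,0,0,-0.5]]])

```text
time: 4.45
position: [0.555, 0.0723, 0.1278]
ee_rot: [0.0, 0.707, 0.707, -0.0]
wrist_force: [-1.3, -3.7, 4.4]
width: 0.03
grasp_force: 30.1
```

Run:
```python
from h import *
t=viewer.read_camera("top");c=viewer.read_camera("side")
cv2.imwrite("pics/drag.png",np.hstack([cv2.resize(t["frame"][160:340,220:420],(400,360)),cv2.resize(c["frame"][130:310,240:440],(400,360))]))
```

```text
(no output)
```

View pics/drag.png

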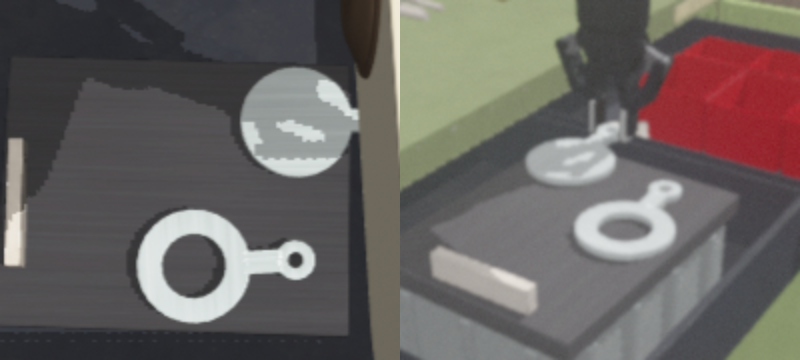

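drive_tool(commands=[[[0,0,0,0,0,0,0.0],[0,0,0,0,0,0,0.0],[0,0,0,0,0,0,0.0],[-0.006,0,0.01,0,0,0,0.0],[-0.006,0,0.02,0,0,0,0.0],[-0.006,0,0.028,0,0,0,0.0],[-0.006,0,0.028,0,0,0,-0.5],[-0.006,0,0.028,0,0,0,-0.5],[-0.006,0,0.028,0,0,0,-0.5],[-0.006,0,0.028,0,0,0,-0.5],[-0.006,0,0.028,0,0,0,-0.5]]], newtons=22)

```text
time: 5.47
position: [0.555, 0.0705, 0.1139]
ee_rot: [-0.0, 0.707, 0.707, 0.0]
wrist_force: [0.6, 0.2, -1.3]
width: 0.0312
grasp_force: 21.9
```

drive_tool(commands=[[[0,0,-0.015,0,0,0,-0.5],[0,0,-0.03,0,0,0,-0.5],[0,0,-0.05,0,0,0,-0.5],[0,0,-0.07,0,0,0,-0.5],[0,0,-0.09,0,0,0,-0.5],[0,0,-0.11,0,0,0,-0.5],[0,0,-0.13,0,0,0,-0.5],[0,0,-0.15,0,0,0,-0.5],[0,0,-0.17,0,0,0,-0.5],[0,0,-0.19,0,0,0,-0.5],[0,0,-0.21,0,0,0,-0.5],[0,0,-0.23,0,0,0,-0.5],[0,0,-0.25,0,0,0,-0.5],[0,0,-0.27,0,0,0,-0.5],[0,0,-0.28,0,0,0,-0.5],[0,0,-0.28,0,0,0,-0.5]]])

```text
time: 6.8
position: [0.5554, 0.0705, 0.2552]
ee_rot: [0.001, 0.707, 0.707, 0.001]
wrist_force: [0.8, 0.7, -3.6]
width: 0.0306
grasp_force: 22.2
```

Run:
```python
from h import *
t=viewer.read_camera("top");c=viewer.read_camera("side")
cv2.imwrite("pics/lift.png",np.hstack([cv2.resize(t["frame"][160:340,220:420],(400,360)),cv2.resize(c["frame"][110:290,260:460],(400,360))]))
```

```text
(no output)
```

View pics/lift.png

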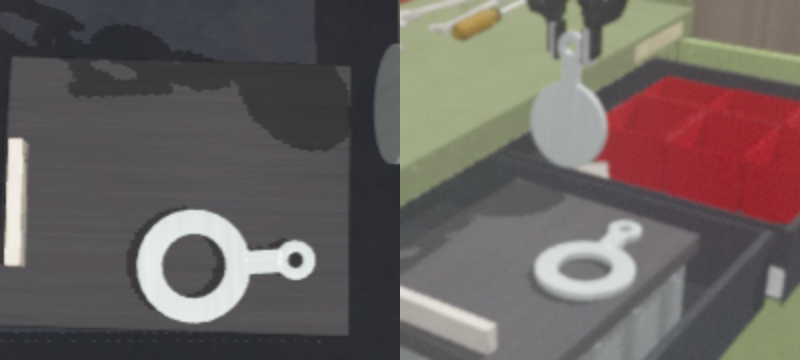

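drive_tool(commands=[[[0,0,0.03,0,0,0,-0.5],[0,0,0.06,0,0,0,-0.5],[0,0,0.09,0,0,0,-0.5],[0,0,0.12,0,0,0,-0.5],[0,0,0.14,0,0,0,-0.5],[0,0,0.14,0,0,0,-0.5],[0.02,0,0.14,0,0,0,-0.5],[0.04,0,0.14,0,0,0,-0.5],[0.06,0,0.14,0,0,0,-0.5],[0.08,0,0.14,0,0,0,-0.5],[0.1,0,0.14,0,0,0,-0.5],[0.12,0,0.14,0,0,0,-0.5],[0.14,0,0.14,0,0,0,-0.5],[0.16,0,0.14,0,0,0,-0.5],[0.18,0,0.14,0,0,0,-0.5],[0.2,0,0.14,0,0,0,-0.5],[0.22,0,0.14,0,0,0,-0.5],[0.22,0,0.14,0,0,0,-0.5]]])

```text
time: 8.4
position: [0.555, 0.1823, 0.1839]
ee_rot: [-0.0, 0.707, 0.708, 0.0]
wrist_force: [-0.9, -0.6, -1.1]
width: 0.0305
grasp_force: 22.3
```

Run:
```python
from h import *
t=viewer.read_camera("top");c=viewer.read_camera("side")
cv2.imwrite("pics/edge.png",np.hstack([cv2.resize(t["frame"][160:340,220:420],(400,360)),cv2.resize(c["frame"][110:290,260:460],(400,360))]))
```

```text
(no output)
```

View pics/edge.png

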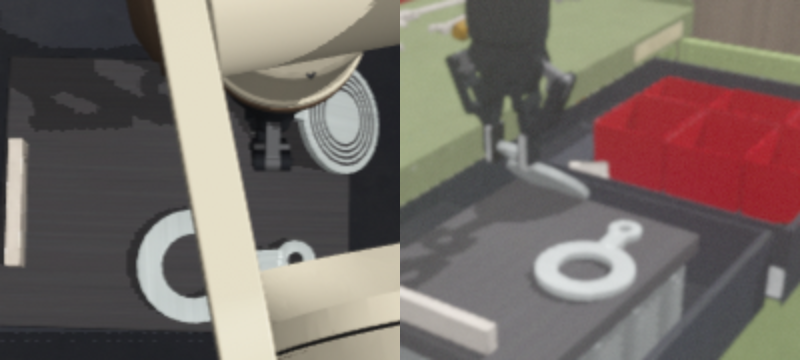

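drive_tool(commands=[[[0.02,0,0,0,0,0,-0.5],[0.04,0,0,0,0,0,-0.5],[0.06,0,0,0,0,0,-0.5],[0.08,0,0.01,0,0,0,-0.5],[0.1,0,0.02,0,0,0,-0.5],[0.12,0,0.03,0,0,0,-0.5],[0.14,0,0.045,0,0,0,-0.5],[0.16,0,0.06,0,0,0,-0.5],[0.18,0,0.075,0,0,0,-0.5],[0.194,0,0.09,0,0,0,-0.5],[0.194,0,0.1,0,0,0,-0.5],[0.194,0,0.11,0,0,0,-0.5],[0.194,0,0.112,0,0,0,-0.5]]])

```text
time: 9.58
position: [0.555, 0.2777, 0.1276]
ee_rot: [-0.0, 0.707, 0.707, 0.0]
wrist_force: [-1.2, 2.3, 2.2]
width: 0.0303
grasp_force: 24.0
```

Run:
```python
from h import *
t=viewer.read_camera("top");c=viewer.read_camera("side")
cv2.imwrite("pics/lay.png",np.hstack([cv2.resize(t["frame"][160:340,220:420],(400,360)),cv2.resize(c["frame"][110:290,260:460],(400,360))]))
```

```text
(no output)
```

View pics/lay.png

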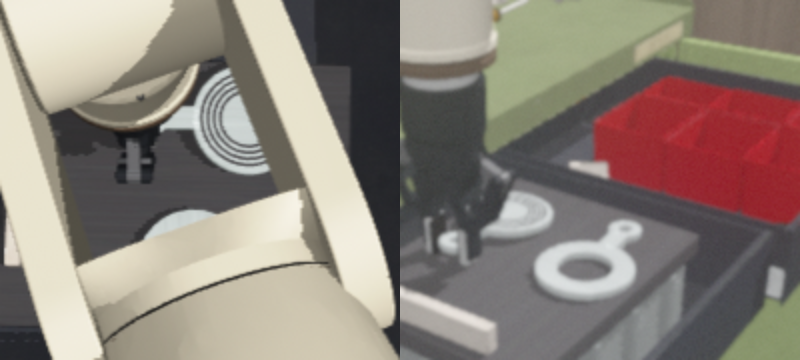

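drive_tool(commands=[[[0,0,0,0,0,0,0.2],[0,0,0,0,0,0,0.2],[0,0,0,0,0,0,0.2],[0,0,0,0,0,0,0.2],[0,0,-0.04,0,0,0,0.2],[0,0,-0.1,0,0,0,0.2],[0,0,-0.18,0,0,0,0.2],[0,0,-0.25,0,0,0,0.2],[-0.08,0,-0.3,0,0,0,0.2],[-0.16,0,-0.3,0,0,0,0.2],[-0.24,0,-0.3,0,0,0,0.2],[-0.32,0,-0.3,0,0,0,0.2],[-0.4,0,-0.3,0,0,0,0.2],[-0.48,0,-0.3,0,0,0,0.2],[-0.56,0,-0.3,0,0,0,0.2],[-0.64,0,-0.3,0,0,0,0.2],[-0.72,0,-0.3,0,0,0,0.2],[-0.8,0,-0.3,0,0,0,0.2],[-0.88,0,-0.3,0,0,0,0.2],[-0.88,0,-0.3,0,0,0,0.2]]])

```text
time: 11.35
position: [0.5544, -0.1687, 0.2773]
ee_rot: [0.0, 0.709, 0.705, -0.001]
wrist_force: [0.0, -0.3, 0.7]
width: 0.051
grasp_force: 0.0
```

Run:
```python
from h import *
t=viewer.read_camera("top");c=viewer.read_camera("side")
cv2.imwrite("pics/fin.png",np.hstack([cv2.resize(t["frame"][160:340,210:410],(400,360)),cv2.resize(c["frame"][150:330,220:420],(400,360))]))
```

```text
(no output)
```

View pics/fin.png

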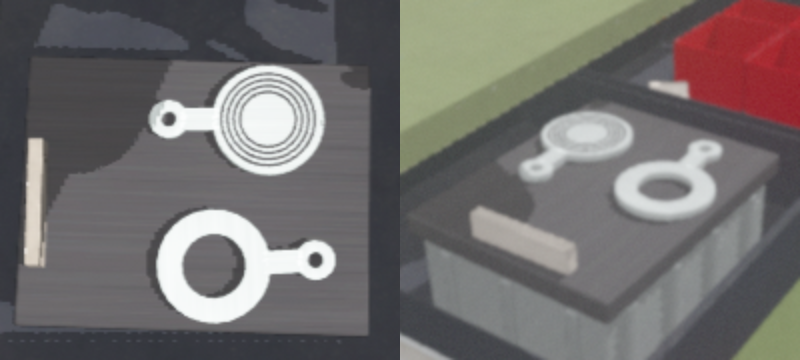

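```bash
python3 -c "
from h import *
print(env.get_state()['qd'].round(3));print(sign_off())"
```

```text
[ 0.047 -0.014  0.009  0.007  0.001  0.014]
the job is handed in; nothing more can be done
None
```

The spade blank is turned over and lies flat on the block, grooved face up, with its disc wholly on the block. The ring spacer and parallel bar look unmoved, and the job was handed in at about 11.5 s of the 51 s allowed; no verdict was returned.

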